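# Turn an LED board face up over a ledge

### The arm

A 6-joint arm with a two-finger parallel gripper is mounted at the origin on the work surface. World frame = base frame: x ahead of the robot, y to its left, z up, the work surface at z = 0. Lengths are in m, angles in rad, forces in N, time in s.
With the tool pointing down it reaches from about 0.35 to 0.975 m from the base axis. Payload 4.9 kg.
Tool frame: the origin (TCP) lies at the very end of the fingers, on their centre line; the grasp point (between the pads) lies 19 mm behind it; z points along the fingers, y is the line along which they close (so a half turn about z gives the same grasp; the last joint's range is limited). The gripper opens to 85 mm and grips with 20 to 120 N. Pads are 22 mm wide; open, the fingers measure 114 mm over their backs; the gripper's body (76 mm by 85 mm) begins 54 mm behind the grasp point. The pads swing forward as they close: fully open they stand 13 mm farther back than shut.
Start: joints at [-1.293, 0.053, 1.613, -0, 1.476, -0.119], TCP at [0.242, -0.576, 0.231] pointing down, gripper open.
Joint ranges: [-3.01, 3.01], [-1.01, 2.22], [0.06, 2.58], [-1.02, 4.17], [0.09, 2.62], [-3.14, 3.14]. Speed limits (rad/s): [2.57, 2.57, 3.14, 3.14, 3.14, 3.14].

### API

Orientations are given as a rotation vector (axis times angle).
In Python, from station import * gives the robot as it stands.
- The arm moves only by the shell command python3 -m crank 'ROWS' [OPENING] [FORCE]. ROWS is JSON, a list of rows, each an object with "offset": the shift along the tool's x, y, z in m, a list of three; "twist": the turn, a rotation vector about the tool's x, y, z in degrees, a list of three. In form: [{"offset": [x, y, z], "twist": [rx, ry, rz]}, ...]. A call has 1 to 20 rows; each row is the pose to reach, as a shift and turn from the pose commanded when the call began, along the tool's axes at that moment; what a row does not reach only later rows make up. A row lasts 1/8 s, in which the tool goes at most 62.5 mm and 10.7 degrees, less where a joint would pass 70% of its speed; a pose out of reach is approached as far as the arm can. A call with a gripper value outside its range is refused whole. OPENING is the opening, from 0 (shut) to 1 (fully open), set as the call begins (- or left out, the last holds). The fingers move at their own pace and stop on an object; FORCE is the grip in N (left out, the last holds). Time passes only in rows, so rows that repeat a pose let the fingers close. It gives the time, the measured TCP pose, the force, the opening and the grip force at its end, in the units of the state.
- get_obs(): the state, without advancing time (a new reading comes with each control period).
- get_image(name): name is "scene" or "top"; returns the picture (384x512x3 uint8, red, green, blue); there is no depth.
- get_calibration(name): a dict with "intrinsics" (3x3 intrinsics, pixels), "world_from_camera" (4x4, takes a point from camera to world coordinates). Camera axes: x right, y up, looking along -z (the intrinsics and any distortion apply to the point x, -y, -z); pixel columns grow to the right and rows downward; lengths in m; the calibration is good to about 2 mm. A picture is of the moment at which its call begins. get_calibration takes no time and is no camera call.
- finish_job(): hands the job in; it is judged then, once.
Trained networks look in the newest picture that a camera, given by its name, has taken for a name from the list of things; names that differ only in an ending like _2 or _b are one class to them, and where a whole thing is asked for, a point or a joint stands for the part that bears it (a point fixed in the world has none). Each returns a list of dicts, best first, with "confidence" (0 to 1); they miss things now and then, are a little off and sometimes report something else, mostly with a low value. They report only what shows in the picture. A call takes as long as a camera call. They do not tell look-alikes from the thing itself.
- cut_out(query, camera): "region" (384x512 bool, what is visible of it) and "rect" ([centre column, centre row, width, height] in pixels, round what is visible of it).
The state is a dict: "t": time; "q": joint angles; "dq": joint speeds; "effort": joint torques, N m; "tool_pos": TCP position; "tool_rot": TCP orientation; "contact_force": force on the tool from outside, world axes, zero at the start; "wrist_torque": the same for the moment, N m; "opening": finger opening in m; "grip_force": force on a finger pad.
Only numpy, scipy, OpenCV 4.12 (cv2) and the standard library are available. Lean on these libraries where they do the work, as an engineer would, in place of code of your own. Each camera call takes 0.05 s, during which the arm holds its last target. There are 200 camera calls.

### The job

The LED board lies face down on the black mat. Without gripping or lifting it, push it with the fingertips against the ledge of the blue tray, tip it up on edge there and flip it over the ledge so that it lands face up on the tray, then push it home, flat and square against the aluminium back stop with the whole board on the tray. Leave the flux bottle, the copper coil and the capacitor where they stand.

Things in the scene. Friction and masses are not known exactly. Their poses are not given: they have to be found in the camera images.
- board: flat rectangular LED board on an aluminium plate, about 120 g, 110 mm (its x) by 90 mm (its y) by 6 mm thick; at the start it lies flat on the mat with bare aluminium up and the green face with yellow LEDs down. Origin: centre of the green face (at the start the underside, at mat height 0). z points out of the aluminium side: up at the start, straight down once flipped. At the start its +y side faces the tray's ledge, up to about 20 degrees out of square
- lead_edge (a point): middle of the board's +y edge (110 mm long), at half thickness: the edge nearest the ledge at the start
- trail_edge (a point): middle of the board's -y edge (110 mm long), at half thickness: the edge to push on; after the flip it is the one next to the back stop. With the board pressed lightly (about 5 N) against the ledge, this edge follows a fingertip rising in an arc about the ledge's foot (friction carries it); past upright the board falls onto the tray by itself, overhanging the ledge by about 10 mm
- tray: blue tray fixed to the bench, a solid slab 200 mm (its x) by 130 mm (its y), 12 mm high, open on three sides. Origin: centre of its underside, at mat height 0. Its -y side is the upright 12 mm ledge, marked by a yellow line; along its +y end stands an aluminium back stop. The board starts on the mat off the -y side, its leading edge 35 to 90 mm from the ledge, and is pushed in the tray's +y direction
- ledge (a point): middle of the top edge of the ledge, 12 mm above the mat; axes as the tray's
- stop (a point): middle of the foot of the back stop's face that looks to -y, on the tray's top (12 mm above the mat), 110 mm in tray +y from the ledge; the stop is 200 mm long, 16 mm thick and stands 14 mm above the tray's top
- flux: bystander: amber flux bottle, 36 mm across, 65 mm tall, loose; origin under its centre
- coil: bystander: copper ring coil, 38 mm across, 14 mm high, loose; origin under its centre
- cap: bystander: blue can capacitor, 35 mm across, 45 mm tall, loose; origin under its centre
Mind the look-alikes: they are no part of the job. Of the things that look like the board, the larger one is meant.

How it is judged:
By the outcome, as a careful person would: the job done as asked, in the order asked, and still so for the second after the job is handed in, with the robot touching nothing.
It also fails if it takes over 51 s, if anything falls off the work surface, if the arm or the gripper's body presses on something with over 40 N, if the wrist force passes 120 N, or if a joint passes its speed limit or range.

## Working session

There is one attempt and no reset: what is moved stays moved. The work goes in short steps, Python scripts to look and compute and a shell command to move; the robot and the scene stay as the last step left them, time stands still between calls to the robot, and variables do not carry over. Pictures are saved under pics/ and viewed, at most 10 in all, crops included, and the job is handed in when it is done.

```bash
ls; mkdir -p pics; python3 - <<'E'
from station import *
import cv2,numpy as np
for n in ("scene","top"):
    im=get_image(n); cv2.imwrite(f"pics/{n}0.png",im[:,:,::-1])
    c=get_calibration(n); print(n,np.round(c["intrinsics"],1).tolist(),np.round(c["world_from_camera"],4).tolist(),[k for k in c])
    for q in ("board","tray","flux","coil","cap"):
        for d in cut_out(q,n)[:4]: print(q,round(d["confidence"],2),np.round(d["rect"]))
o=get_obs();print(o)
E
```

```text
pics
scene [[353.6, 0.0, 255.6], [0.0, 353.6, 192.0], [0.0, 0.0, 1.0]] [[-0.7767, -0.3794, 0.5029, 0.9586], [0.6299, -0.4567, 0.6282, 0.4818], [-0.0087, 0.8046, 0.5937, 0.4898], [0.0, 0.0, 0.0, 1.0]] ['intrinsics', 'world_from_camera']
board 0.78 [270. 139.  29.  13.]
board 0.56 [264. 173.  52.  27.]
tray 0.85 [290. 209. 109.  64.]
flux 0.85 [194. 183.  15.  27.]
flux 0.15 [266. 172.  57.  22.]
coil 0.76 [203. 223.  15.  18.]
cap 0.85 [303. 243.  22.  25.]
top [[374.3, 0.0, 259.2], [0.0, 374.3, 190.0], [0.0, 0.0, 1.0]] [[-0.016, 0.9817, -0.1898, 0.4047], [-0.9999, -0.0156, 0.0036, 0.0146], [0.0006, 0.1898, 0.9818, 0.8845], [0.0, 0.0, 0.0, 1.0]] ['intrinsics', 'world_from_camera']
board 0.76 [359. 287.  36.  38.]
board 0.62 [304. 230.  42.  58.]
tray 0.68 [240. 212.  78.  96.]
flux 0.56 [312. 157.  16.  16.]
flux 0.41 [241. 213.  78.  93.]
coil 0.66 [273. 143.  23.  18.]
cap 0.66 [194. 181.  18.  20.]
{'t': 0.6, 'q': array([-1.29300111e+00,  5.26624737e-02,  1.61285650e+00,  1.60353713e-06,
        1.47599678e+00, -1.18981749e-01]), 'dq': array([ 0.00213677, -0.00017002,  0.00069725,  0.00224524, -0.00217754,
       -0.00217248]), 'effort': array([-6.91302048e-04, -3.93406284e+01, -3.70231783e+01, -1.58699181e-04,
        6.43126896e-04, -1.54737364e-05]), 'tool_pos': array([ 0.24154144, -0.57644089,  0.23135288]), 'tool_rot': array([3.07989678e+00, 6.19160175e-01, 1.20815870e-05]), 'contact_force': array([ 0.58003982, -0.92078853,  0.11212812]), 'wrist_torque': array([-0.05648357,  0.00929492, -0.00859884]), 'grip_force': 0.0, 'opening': 0.08564620464874062}
```

View pics/top0.png

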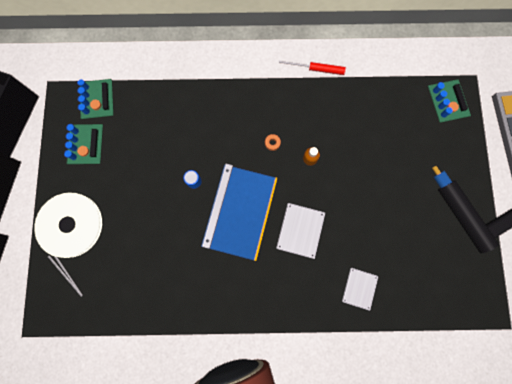

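View pics/scene0.png

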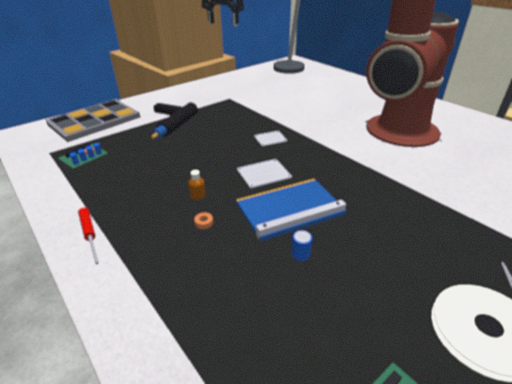

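The top view shows two bare plates that look like the board: A at about (301,231) and B at about (360,289). A is larger and lies just off the yellow ledge line, so it fits the description. I'll check this with a crop and fit the poses.

```bash
cat > h.py <<'E'
from station import *
import cv2,numpy as np
from scipy.optimize import minimize
C={n:get_calibration(n) for n in("scene","top")}
def proj(P,n):
    K=C[n]["intrinsics"];T=np.linalg.inv(C[n]["world_from_camera"])
    p=np.asarray(P)@T[:3,:3].T+T[:3,3]; p=p*[1,-1,-1]; p=p@K.T
    return p[:,:2]/p[:,2:]
def back(uv,z,n):
    K=C[n]["intrinsics"];T=C[n]["world_from_camera"]
    d=np.linalg.inv(K)@[uv[0],uv[1],1]; d=T[:3,:3]@(d*[1,-1,-1]); o=T[:3,3]
    return o+d*(z-o[2])/d[2]
def boxc(x,y,a,sx,sy,z0,z1):
    c,s=np.cos(a),np.sin(a)
    return np.array([[x+c*u-s*v,y+s*u+c*v,z] for u in(-sx/2,sx/2) for v in(-sy/2,sy/2) for z in(z0,z1)])
def rend(P,n,S=4):
    h=cv2.convexHull(((proj(P,n)+.5)*S).astype(np.float32)).astype(np.int32)
    m=np.zeros((384*S,512*S),np.uint8);cv2.fillConvexPoly(m,h,1)
    return cv2.resize(m.astype(np.float32),(512,384),interpolation=cv2.INTER_AREA)
def fit(x0,f,masks):
    def cost(p):
        r=0
        for n,m in masks.items():
            R=rend(f(p),n); r+=1-np.minimum(R,m).sum()/np.maximum(R,m).sum()
        return r
    s=np.array([.01,.01,.1]);x0=np.array(x0)
    r=minimize(cost,x0,method="Nelder-Mead",options=dict(initial_simplex=np.vstack([x0]+[x0+s*e for e in np.eye(3)]),xatol=1e-4,fatol=1e-5))
    return r.x,r.fun
E
python3 - <<'E'
from h import *
ims={n:get_image(n) for n in C}
cv2.imwrite("pics/crop0.png",cv2.resize(ims["top"][130:320,180:390][:,:,::-1],None,fx=3,fy=3,interpolation=cv2.INTER_CUBIC))
def reg(q,n,uv):
    ds=cut_out(q,n); d=min(ds,key=lambda d:np.hypot(d["rect"][0]-uv[0],d["rect"][1]-uv[1])); return d["region"].astype(np.float32)
def white(n,uv):
    g=ims[n].min(2).astype(np.float32); lab=cv2.connectedComponents((g>100).astype(np.uint8))[1]
    return (lab==lab[uv[1],uv[0]]).astype(np.float32)
mb={"top":white("top",(301,231)),"scene":white("scene",(264,173))}
mB={"top":white("top",(360,289)),"scene":white("scene",(270,139))}
for nm,m,uv in(("A",mb,(301,231)),("B",mB,(360,289))):
    p=back(uv,.006,"top"); print(nm,p,[x.sum() for x in m.values()])
    for a in (-1.8,):
        best=None
        for sx,sy in((.11,.09),(.085,.07)):
            x,c=fit([p[0],p[1],-1.57-np.pi/12+np.pi/2*0],lambda q:boxc(*q,sx,sy,0,.006),m); print(sx,x,np.degrees(x[2]),c)
            x,c=fit([p[0],p[1],-1.57+np.pi/2-np.pi/12],lambda q:boxc(*q,sx,sy,0,.006),m); print(sx,x,np.degrees(x[2]),c)
p=back((240,212),.012,"top")
for n0 in(("top",),("scene",),("top","scene")):
    mt={n:reg("tray",n,{"top":(240,212),"scene":(290,209)}[n]) for n in n0}
    x,c=fit([p[0],p[1],np.radians(75)],lambda q:boxc(*q,.2,.13,0,.012),mt); print("tray",n0,x,np.degrees(x[2]),c)
for q,uv in(("flux",(312,162)),("coil",(273,143)),("cap",(192,185))): print(q,back(uv,0,"top"))
# yellow line
im=ims["top"].astype(int); Y=(im[...,0]>150)&(im[...,1]>100)&(im[...,2]<100); Y[:160]=0;Y[270:]=0;Y[:,:220]=0;Y[:,290:]=0
v,u=np.nonzero(Y); Q=np.array([back((a,b),.012,"top") for a,b in zip(u,v)]); c=Q.mean(0); d=np.linalg.svd(Q-c)[2][0]; print("yellow",len(u),c,d,np.degrees(np.arctan2(d[1],d[0])),np.ptp((Q-c)@d))
E
```

```text
A [ 0.47529389 -0.08501011  0.006     ] [np.float32(1900.0), np.float32(1006.0)]
0.11 [ 0.47765352 -0.08523911 -1.58600861] -90.87159962041517 0.5253399610519409
0.11 [ 0.47796115 -0.08494826 -0.28256416] -16.189734048164944 0.07545149326324463
0.085 [ 0.47824924 -0.08440478 -1.78566871] -102.31128095954469 0.7986219525337219
0.085 [ 0.48211741 -0.07849746 -0.32969813] -18.890311325894114 0.7856326699256897
B [ 0.34163661 -0.21429204  0.006     ] [np.float32(1069.0), np.float32(350.0)]
0.11 [ 0.3430255  -0.21882908 -1.8216142 ] -104.37080571086895 0.9081205129623413
0.11 [ 0.34705963 -0.22072358 -0.2248991 ] -12.88576901923482 0.9156824350357056
0.085 [ 0.34263257 -0.21644068 -1.73302957] -99.29527986198946 0.5512444376945496
0.085 [ 0.34409483 -0.21454542 -0.33385851] -19.128683481314106 0.2571890950202942
tray ('top',) [0.52240504 0.05694987 2.86678169] 164.25449156975543 0.019160032272338867
tray ('scene',) [0.52435232 0.05758578 2.87176627] 164.54008714873905 0.03176659345626831
tray ('top', 'scene') [0.52351905 0.0577164  2.86629777] 164.22676520432898 0.05947983264923096
flux [ 6.43343421e-01 -1.18812376e-01 -1.11022302e-16]
coil [ 0.69327863 -0.02469207  0.        ]
cap [0.59062254 0.17315259 0.        ]
yellow 162 [ 0.50339378 -0.0022268   0.012     ] [-9.63895007e-01  2.66282585e-01  2.47306976e-17] 164.5568218587552 0.199458783441547
```

View pics/crop0.png

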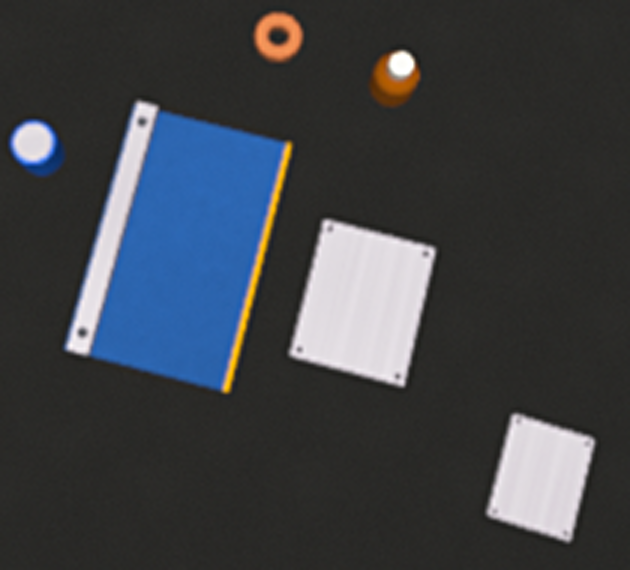

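The crop confirms it. Plate A spans 110 × 90 mm and sits next to the yellow ledge; plate B is clearly smaller, so it is the decoy. Next I'll work out the approach move.

```bash
cat > g.py <<'E'
from h import *
from scipy.spatial.transform import Rotation as R
A=np.radians(74.4); e=np.array([np.cos(A),np.sin(A),0]); ex=np.array([e[1],-e[0],0]); up=np.array([0,0,1.])
L=np.array([.5235,.0577,0])-.065*e
def led(p): p=np.asarray(p)-L; return np.round([p@ex,p@e,p[2]],4)   # l,s,z
def tool(l,s,z,tilt):
    M=np.column_stack([e,-np.cross(e,-up)*-1*1.0,-up]); M[:,1]=np.cross(-up,e)
    return L+l*ex+s*e+z*up, R.from_matrix(M)*R.from_euler("y",tilt,degrees=True)
def move(l,s,z,tilt):
    o=get_obs();r=R.from_rotvec(o["tool_rot"]);p,q=tool(l,s,z,tilt)
    print("offset",np.round(r.inv().apply(p-o["tool_pos"]),4),"twist",np.round((r.inv()*q).as_rotvec(degrees=True),2),"world",p)
E
python3 -c "
from g import *
o=get_obs();print(led(o['tool_pos']),led([.478,-.085,0]))
move(-.0055,-.175,.15,15)"
```

```text
[-0.101  -0.6216  0.2313] [-0.0054 -0.0847  0.    ]
offset [ 0.3519 -0.291   0.0813] twist [  6.76  13.97 -51.36] world [ 0.45366185 -0.17197996  0.15      ]
```

```bash
P='{"offset":[0.3519,-0.291,0.0813],"twist":[6.76,13.97,-51.36]}'; python3 -m crank '[{"offset":[0.3519,-0.291,0.0813],"twist":[6.76,13.97,-51.36]},{"offset":[0.3519,-0.291,0.0813],"twist":[6.76,13.97,-51.36]},{"offset":[0.3519,-0.291,0.0813],"twist":[6.76,13.97,-51.36]},{"offset":[0.3519,-0.291,0.0813],"twist":[6.76,13.97,-51.36]},{"offset":[0.3519,-0.291,0.0813],"twist":[6.76,13.97,-51.36]},{"offset":[0.3519,-0.291,0.0813],"twist":[6.76,13.97,-51.36]},{"offset":[0.3519,-0.291,0.0813],"twist":[6.76,13.97,-51.36]},{"offset":[0.3519,-0.291,0.0813],"twist":[6.76,13.97,-51.36]},{"offset":[0.3519,-0.291,0.0813],"twist":[6.76,13.97,-51.36]},{"offset":[0.3519,-0.291,0.0813],"twist":[6.76,13.97,-51.36]},{"offset":[0.3519,-0.291,0.0813],"twist":[6.76,13.97,-51.36]},{"offset":[0.3519,-0.291,0.0813],"twist":[6.76,13.97,-51.36]}]' 0.5; python3 -c "
from g import *
o=get_obs();print(o['t'],led(o['tool_pos']),o['contact_force'],o['opening'])
move(-.0055,-.175,.15,15)
move(-.0055,-.175,.02,15)"
```

```text
t: 2.4
tool_pos: [0.4535, -0.173, 0.1502]
tool_rot: [-2.365, -1.793, -0.311]
contact_force: [-1.0, 0.5, -0.1]
opening: 0.0424
grip_force: 0.0
2.4 [-0.0054 -0.176   0.1502] [-0.98438021  0.5271014  -0.12593572] 0.04236595234873967
offset [ 0.0009 -0.0001  0.0005] twist [ 0.04  0.01 -0.08] world [ 0.45366185 -0.17197996  0.15      ]
offset [-0.0327 -0.0002  0.1261] twist [ 0.04  0.01 -0.08] world [ 0.45366185 -0.17197996  0.02      ]
```

A 15° tilt would put the front corner of the tips above the board edge, so I'll level the tool before descending.

```bash
python3 -c "
from g import *
move(-.0055,-.175,.012,0)"
```

```text
offset [-0.0347 -0.0002  0.1338] twist [  0.03 -14.99  -0.09] world [ 0.45366185 -0.17197996  0.012     ]
```

```bash
python3 -m crank '[{"offset":[-0.017,0,0.06],"twist":[0,-7.5,0]},{"offset":[-0.03,0,0.11],"twist":[0,-15,0]},{"offset":[-0.0347,0,0.1338],"twist":[0,-15,0]},{"offset":[-0.0347,0,0.1338],"twist":[0,-15,0]}]'; python3 -m crank '[{"offset":[0,0,0.002],"twist":[0,0,0]},{"offset":[0,0,0.004],"twist":[0,0,0]},{"offset":[0,0,0.006],"twist":[0,0,0]},{"offset":[0,0,0.007],"twist":[0,0,0]}]';  python3 -m crank '[{"offset":[0,0,0.001],"twist":[0,0,0]},{"offset":[0,0,0.002],"twist":[0,0,0]}]'; python3 -c "
from g import *
o=get_obs();print(led(o['tool_pos']),o['contact_force'])"
```

```text
t: 2.9
tool_pos: [0.452, -0.17, 0.0096]
tool_rot: [-2.499, -1.896, 0.003]
contact_force: [-0.3, -0.6, 0.6]
opening: 0.0428
grip_force: 0.0
t: 3.4
tool_pos: [0.4542, -0.1713, 0.0052]
tool_rot: [2.502, 1.898, 0.001]
contact_force: [-0.2, -0.2, 0.7]
opening: 0.0426
grip_force: 0.0
t: 3.65
tool_pos: [0.454, -0.1709, 0.0028]
tool_rot: [2.502, 1.899, 0.0]
contact_force: [-0.1, 0.6, -0.4]
opening: 0.0428
grip_force: 0.0
[-0.0055 -0.1739  0.0028] [-0.1278378   0.64131505 -0.41672586]
```

```bash
for i in 1; do python3 -m crank '[{"offset":[0,0,0.001],"twist":[0,0,0]},{"offset":[0,0,0.002],"twist":[0,0,0]},{"offset":[0,0,0.002],"twist":[0,0,0]}]'; python3 -m crank '[{"offset":[0,0,0.001],"twist":[0,0,0]},{"offset":[0,0,0.001],"twist":[0,0,0]}]';python3 -m crank '[{"offset":[0,0,0.001],"twist":[0,0,0]},{"offset":[0,0,0.001],"twist":[0,0,0]}]'; done | grep -E "pos|force"; python3 - <<'E'
from g import *
im=get_image("scene"); cv2.imwrite("pics/s1.png",cv2.resize(im[110:260,180:370][:,:,::-1],None,fx=4,fy=4,interpolation=cv2.INTER_CUBIC))
E
```

```text
tool_pos: [0.4539, -0.1709, 0.0006]
contact_force: [-0.1, -0.3, 0.4]
grip_force: 0.0
tool_pos: [0.4539, -0.1709, -0.0003]
contact_force: [-0.4, 0.9, 0.1]
grip_force: 0.0
tool_pos: [0.4539, -0.1709, -0.0013]
contact_force: [0.3, 0.4, 1.2]
grip_force: 0.0
```

View pics/s1.png

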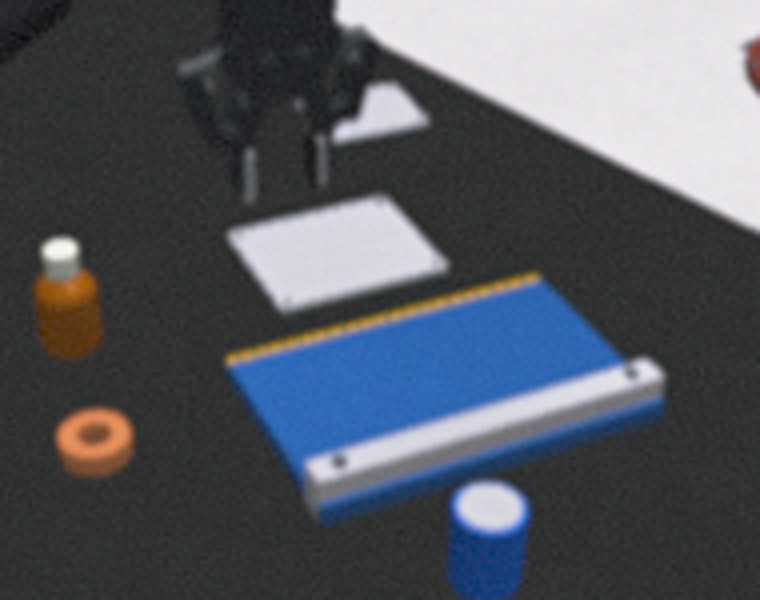

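The fingers sit behind the middle of the trailing edge (crop 250,195 and 322,182), still clear of the board. I'll keep lowering to find the mat.

```bash
(python3 -m crank '[{"offset":[0,0,0.001],"twist":[0,0,0]},{"offset":[0,0,0.001],"twist":[0,0,0]}]'; python3 -m crank '[{"offset":[0,0,0.001],"twist":[0,0,0]},{"offset":[0,0,0.001],"twist":[0,0,0]}]';python3 -m crank '[{"offset":[0,0,0.001],"twist":[0,0,0]},{"offset":[0,0,0.001],"twist":[0,0,0]}]') | grep -E "pos|force:"
```

```text
tool_pos: [0.454, -0.171, -0.0019]
contact_force: [-2.4, 0.8, 4.2]
grip_force: 1.9
tool_pos: [0.4541, -0.171, -0.0019]
contact_force: [-4.6, 2.7, 11.8]
grip_force: 5.9
tool_pos: [0.4542, -0.1711, -0.0019]
contact_force: [-9.0, 3.8, 19.1]
grip_force: 9.8
```

```bash
(python3 -m crank '[{"offset":[0,0,-0.0034],"twist":[0,0,0]},{"offset":[0.012,0,-0.0034],"twist":[0,0,0]},{"offset":[0.024,0,-0.0034],"twist":[0,0,0]},{"offset":[0.028,0,-0.0034],"twist":[0,0,0]},{"offset":[0.032,0,-0.0034],"twist":[0,0,0]},{"offset":[0.037,0,-0.0034],"twist":[0,0,0]},{"offset":[0.042,0,-0.0034],"twist":[0,0,0]},{"offset":[0.047,0,-0.0034],"twist":[0,0,0]},{"offset":[0.052,0,-0.0034],"twist":[0,0,0]},{"offset":[0.057,0,-0.0034],"twist":[0,0,0]},{"offset":[0.062,0,-0.0034],"twist":[0,0,0]},{"offset":[0.062,0,-0.0034],"twist":[0,0,0]}]')|grep -E "pos|force:"; python3 - <<'E'
from g import *
o=get_obs();print(o['t'],led(o['tool_pos']),led(o['contact_force']+L))
im=get_image("top"); cv2.imwrite("pics/t1.png",cv2.resize(im[130:320,180:390][:,:,::-1],None,fx=3,fy=3,interpolation=cv2.INTER_CUBIC))
E
```

```text
tool_pos: [0.4708, -0.1109, -0.0008]
contact_force: [-0.1, -0.1, 0.4]
grip_force: 0.0
6.825 [-0.0055 -0.1115 -0.0008] [-0.0924 -0.1592  0.3816]
```

View pics/t1.png

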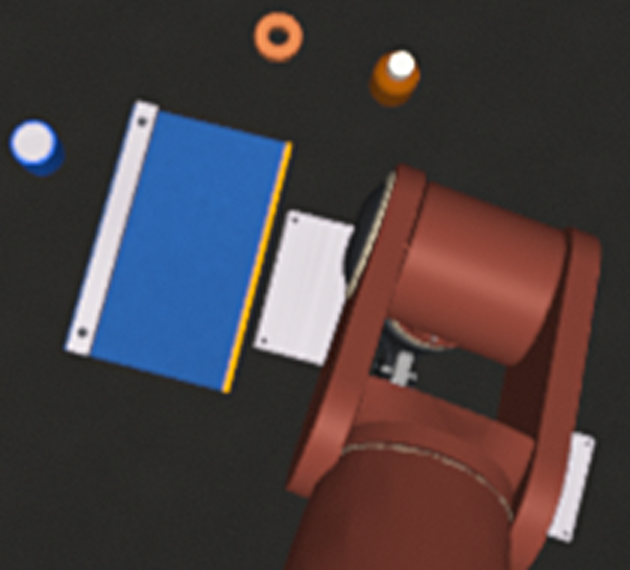

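The board has moved about 26 mm and is still square. Its leading edge (290,211)–(258,347) is about 13 mm from the yellow line, so I'll push on slowly to contact.

```bash
(python3 -m crank '[{"offset":[0.003,0,0],"twist":[0,0,0]},{"offset":[0.006,0,0],"twist":[0,0,0]},{"offset":[0.009,0,0],"twist":[0,0,0]},{"offset":[0.010,0,0],"twist":[0,0,0]},{"offset":[0.011,0,0],"twist":[0,0,0]},{"offset":[0.011,0,0],"twist":[0,0,0]}]';python3 -m crank '[{"offset":[0.001,0,0],"twist":[0,0,0]},{"offset":[0.001,0,0],"twist":[0,0,0]}]';python3 -m crank '[{"offset":[0.001,0,0],"twist":[0,0,0]},{"offset":[0.001,0,0],"twist":[0,0,0]}]';python3 -m crank '[{"offset":[0.001,0,0],"twist":[0,0,0]},{"offset":[0.001,0,0],"twist":[0,0,0]}]')|grep -E "pos|force:";  python3 -c "
from g import *
o=get_obs();print(o['t'],led(o['tool_pos']),led(o['contact_force']+L))"
```

```text
tool_pos: [0.4737, -0.1006, -0.0007]
contact_force: [-0.7, -0.8, 0.3]
grip_force: 0.3
tool_pos: [0.4739, -0.0997, -0.0008]
contact_force: [-0.1, -1.3, 1.2]
grip_force: 0.7
tool_pos: [0.4742, -0.0995, -0.0007]
contact_force: [-0.4, -5.3, 0.4]
grip_force: 2.5
tool_pos: [0.4743, -0.0994, -0.0007]
contact_force: [-2.7, -7.8, -0.4]
grip_force: 4.3
8.375 [-0.0052 -0.0996 -0.0007] [-0.5013 -8.2625 -0.3894]
```

The board is pressed against the ledge with about 8 N. Now the first part of the arc, up to about 24°, then a check.

```bash
python3 -m crank '[{"offset":[0,0,-0.003],"twist":[0,0,0]},{"offset":[-0.0002,0,-0.0063],"twist":[0,0,0]},{"offset":[0,0,-0.0095],"twist":[0,0,0]},{"offset":[0.0001,0,-0.0125],"twist":[0,0,0]}]'|grep -E "pos|force:"; python3 -m crank '[{"offset":[0.0007,0,-0.0062],"twist":[0,0,0]},{"offset":[0.0018,0,-0.0123],"twist":[0,0,0]}]'|grep -E "pos|force:"; python3 - <<'E'
from g import *
o=get_obs();print(o['t'],led(o['tool_pos']),led(o['contact_force']+L))
im=get_image("scene"); cv2.imwrite("pics/s2.png",cv2.resize(im[110:260,180:370][:,:,::-1],None,fx=4,fy=4,interpolation=cv2.INTER_CUBIC))
E
```

```text
tool_pos: [0.4743, -0.0988, 0.0119]
contact_force: [-0.6, -6.4, -1.1]
grip_force: 2.7
tool_pos: [0.475, -0.0964, 0.0243]
contact_force: [-0.4, -4.4, 0.7]
grip_force: 2.0
9.125 [-0.0053 -0.0965  0.0243] [ 0.8052 -4.3324  0.6955]
```

View pics/s2.png

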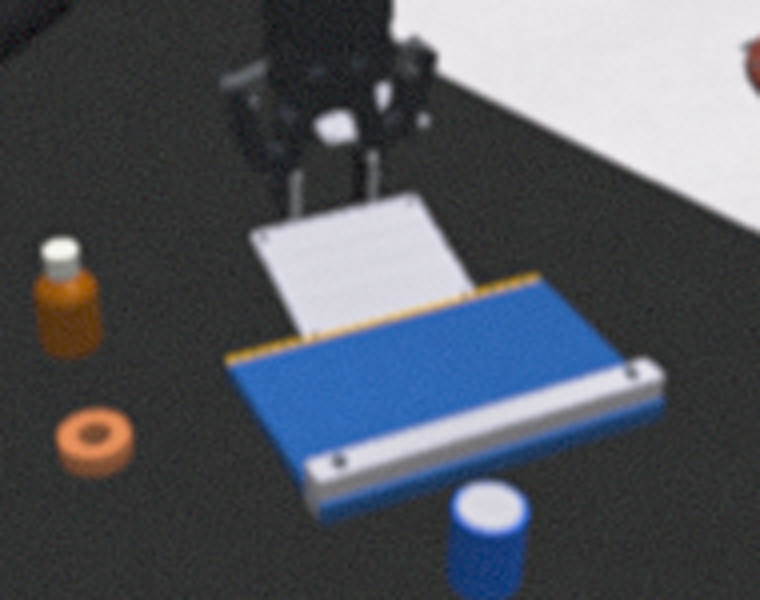

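The board is rising with the tips: its trailing edge is at crop (250,235)–(415,195) and its leading edge is on the yellow line. I'll continue along the arc.

```bash
python3 -m crank '[{"offset":[0.0018,0,-0.006],"twist":[0,0,0]},{"offset":[0.0043,0,-0.0132],"twist":[0,0,0]},{"offset":[0.0075,0,-0.0202],"twist":[0,0,0]},{"offset":[0.0112,0,-0.0268],"twist":[0,0,0]},{"offset":[0.0156,0,-0.0331],"twist":[0,0,0]}]'|grep -E "pos|force:";  python3 -c "
from g import *
o=get_obs();print(o['t'],led(o['tool_pos']),led(o['contact_force']+L))"
```

```text
tool_pos: [0.4789, -0.08, 0.0572]
contact_force: [0.3, -1.5, -0.1]
grip_force: 0.0
9.8 [-0.006  -0.0796  0.0572] [ 0.6898 -1.3223 -0.1011]
```

```bash
cat > th.py <<'E'
from g import *
im=get_image("scene");m=None
ds=cut_out("board","scene"); print([(round(d["confidence"],2),np.round(d["rect"]).tolist()) for d in ds])
def brd(t,l=-.005,ds=0):
    t=np.radians(t);a=np.array([-np.cos(t),np.sin(t)]);b=np.array([np.sin(t),np.cos(t)]) # along, thickness (s,z)
    o=np.array([-.006*np.sin(t)+ds,0]);P=[]
    for u in(-.055,.055):
        for i in(0,.09):
            for j in(0,.006):
                q=o+i*a+j*b; P.append(L+(l+u)*ex+q[0]*e+q[1]*up)
    return np.array(P)
for d in ds:
    m=d["region"].astype(np.float32); r=[]
    for t in range(0,130,5):
        R_=rend(brd(t),"scene"); r.append((np.minimum(R_,m).sum()/np.maximum(R_,m).sum(),t))
    print([(round(float(a),2),t) for a,t in sorted(r)[-4:]])
E
python3 th.py
```

```text
[(0.52, [271.0, 139.0, 23.0, 13.0])]
[(0.0, 110), (0.0, 115), (0.0, 120), (0.0, 125)]
```

Inconclusive, so I'll look.

```bash
python3 - <<'E'
from g import *
im=get_image("scene"); cv2.imwrite("pics/s3.png",cv2.resize(im[110:260,180:370][:,:,::-1],None,fx=4,fy=4,interpolation=cv2.INTER_CUBIC))
E
```

```text
(no output)
```

View pics/s3.png

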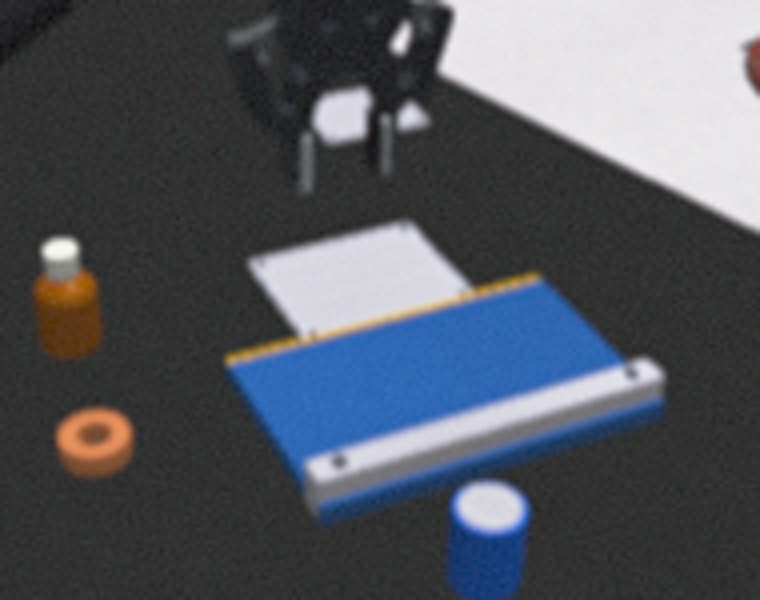

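The board slipped off: it lies flat again with its leading edge still at the ledge, because the press got too light. I'll go back down behind it and retry with a fuller arc and force checks.

```bash
(python3 -m crank '[{"offset":[-0.037,0,0],"twist":[0,0,0]},{"offset":[-0.037,0,0.035],"twist":[0,0,0]},{"offset":[-0.037,0,0.053],"twist":[0,0,0]},{"offset":[-0.037,0,0.0584],"twist":[0,0,0]},{"offset":[-0.034,0,0.0584],"twist":[0,0,0]},{"offset":[-0.028,0,0.0584],"twist":[0,0,0]},{"offset":[-0.023,0,0.0584],"twist":[0,0,0]},{"offset":[-0.021,0,0.0584],"twist":[0,0,0]},{"offset":[-0.0195,0,0.0584],"twist":[0,0,0]},{"offset":[-0.0195,0,0.0584],"twist":[0,0,0]}]')|grep -E "pos|force:";  python3 -c "
from g import *
o=get_obs();print(o['t'],led(o['tool_pos']),led(o['contact_force']+L))"
```

```text
tool_pos: [0.474, -0.0997, -0.0012]
contact_force: [0.5, -0.9, 0.1]
grip_force: 0.5
11.2 [-0.0053 -0.0999 -0.0012] [ 0.7506 -0.7083  0.1211]
```

```bash
(python3 -m crank '[{"offset":[0.0006,0,0],"twist":[0,0,0]},{"offset":[0.0011,0,0],"twist":[0,0,0]},{"offset":[0.0011,0,0],"twist":[0,0,0]}]'; python3 -m crank '[{"offset":[0.0001,0,-0.003],"twist":[0,0,0]},{"offset":[0.0001,0,-0.0063],"twist":[0,0,0]},{"offset":[0.0003,0,-0.0095],"twist":[0,0,0]},{"offset":[0.0006,0,-0.0125],"twist":[0,0,0]},{"offset":[0.0015,0,-0.0187],"twist":[0,0,0]}]')|grep -E "pos|force:";  python3 -c "
from g import *
o=get_obs();print(o['t'],led(o['tool_pos']),led(o['contact_force']+L))"
```

```text
tool_pos: [0.4743, -0.0996, -0.0011]
contact_force: [-0.7, -5.1, 1.1]
grip_force: 2.8
tool_pos: [0.4745, -0.0979, 0.0174]
contact_force: [0.0, -4.1, 0.2]
grip_force: 2.1
12.2 [-0.0053 -0.0981  0.0174] [ 1.1556 -3.9581  0.2413]
```

```bash
(python3 -m crank '[{"offset":[0.0018,0,-0.0061],"twist":[0,0,0]},{"offset":[0.0038,0,-0.0121],"twist":[0,0,0]}]')|grep -E "pos|force:";  python3 -c "
from g import *
o=get_obs();print(o['t'],led(o['tool_pos']),led(o['contact_force']+L))"
```

```text
tool_pos: [0.4756, -0.0946, 0.03]
contact_force: [-0.8, -5.7, 2.0]
grip_force: 3.4
12.45 [-0.0052 -0.0946  0.03  ] [ 0.7984 -5.7102  2.0227]
```

```bash
(python3 -m crank '[{"offset":[0.003,0,-0.0072],"twist":[0,0,0]},{"offset":[0.0067,0,-0.0142],"twist":[0,0,0]}]')|grep -E "pos|force:";  python3 -c "
from g import *
o=get_obs();print(o['t'],led(o['tool_pos']),led(o['contact_force']+L))"
```

```text
tool_pos: [0.4774, -0.0884, 0.0445]
contact_force: [-1.9, -7.6, 3.0]
grip_force: 4.0
12.7 [-0.0051 -0.0881  0.0445] [ 0.2549 -7.8684  2.9682]
```

```bash
(python3 -m crank '[{"offset":[0.004,0,-0.0066],"twist":[0,0,0]},{"offset":[0.0087,0,-0.0129],"twist":[0,0,0]}]')|grep -E "pos|force:";  python3 -c "
from g import *
o=get_obs();print(o['t'],led(o['tool_pos']),led(o['contact_force']+L))"
```

```text
tool_pos: [0.4799, -0.0792, 0.0574]
contact_force: [-1.2, -4.1, 2.4]
grip_force: 2.4
12.95 [-0.0052 -0.0786  0.0574] [-0.0596 -4.2398  2.3907]
```

```bash
(python3 -m crank '[{"offset":[0.0055,0,-0.0057],"twist":[0,0,0]},{"offset":[0.0114,0,-0.011],"twist":[0,0,0]}]')|grep -E "pos|force:";  python3 -c "
from g import *
o=get_obs();print(o['t'],led(o['tool_pos']),led(o['contact_force']+L))"
```

```text
tool_pos: [0.4831, -0.068, 0.0686]
contact_force: [-2.1, -4.7, 5.4]
grip_force: 3.1
13.2 [-0.0051 -0.0669  0.0686] [-0.7734 -5.079   5.4229]
```

```bash
(python3 -m crank '[{"offset":[0.0062,0,-0.0047],"twist":[0,0,0]},{"offset":[0.0127,0,-0.0089],"twist":[0,0,0]}]'; python3 -m crank '[{"offset":[0.0069,0,-0.0036],"twist":[0,0,0]},{"offset":[0.014,0,-0.0065],"twist":[0,0,0]}]')|grep -E "pos|force:";  python3 -c "
from g import *
o=get_obs();print(o['t'],led(o['tool_pos']),led(o['contact_force']+L))"
```

```text
tool_pos: [0.4867, -0.0553, 0.0775]
contact_force: [-1.2, -2.7, 4.7]
grip_force: 2.6
tool_pos: [0.4905, -0.0414, 0.0837]
contact_force: [0.2, -1.3, 4.0]
grip_force: 2.3
13.7 [-0.0051 -0.0393  0.0837] [ 0.5612 -1.1576  4.0197]
```

```bash
(python3 -m crank '[{"offset":[0.0075,0,-0.0023],"twist":[0,0,0]},{"offset":[0.0152,0,-0.004],"twist":[0,0,0]}]')|grep -E "pos|force:";  python3 -c "
from g import *
o=get_obs();print(o['t'],led(o['tool_pos']),led(o['contact_force']+L))"; python3 - <<'E'
from g import *
im=get_image("scene"); cv2.imwrite("pics/s4.png",cv2.resize(im[110:260,180:370][:,:,::-1],None,fx=4,fy=4,interpolation=cv2.INTER_CUBIC))
E
```

```text
tool_pos: [0.4945, -0.0266, 0.0872]
contact_force: [1.0, -0.1, 2.9]
grip_force: 1.5
13.95 [-0.0053 -0.024   0.0872] [0.9345 0.1909 2.9243]
```

View pics/s4.png

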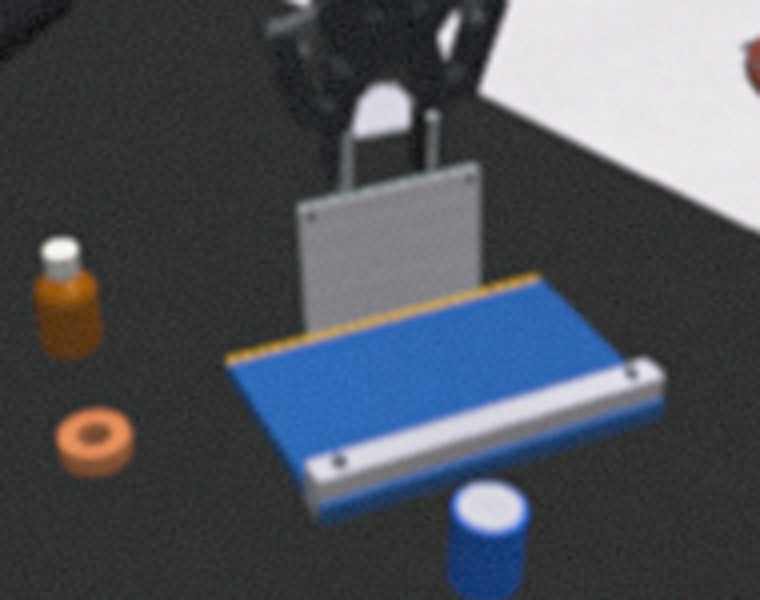

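The board stands nearly upright, top edge at crop (300,205)–(478,165). I'll continue over the top while keeping light pressure.

```bash
(python3 -m crank '[{"offset":[0.0078,0,-0.0008],"twist":[0,0,0]},{"offset":[0.0156,0,-0.0011],"twist":[0,0,0]}]';python3 -m crank '[{"offset":[0.0078,0,0.0004],"twist":[0,0,0]},{"offset":[0.0156,0,0.0014],"twist":[0,0,0]}]')|grep -E "pos|force:";  python3 -c "
from g import *
o=get_obs();print(o['t'],led(o['tool_pos']),led(o['contact_force']+L))"
```

```text
tool_pos: [0.4985, -0.0118, 0.0881]
contact_force: [0.9, -0.8, 3.7]
grip_force: 1.9
tool_pos: [0.5025, 0.0034, 0.0865]
contact_force: [1.4, 0.5, 2.9]
grip_force: 1.4
14.5 [-0.0056  0.0071  0.0865] [1.1712 0.8503 2.8661]
```

```bash
(python3 -m crank '[{"offset":[0.0078,0,0.0018],"twist":[0,0,0]},{"offset":[0.0156,0,0.0042],"twist":[0,0,0]},{"offset":[0.023,0,0.0072],"twist":[0,0,0]}]')|grep -E "pos|force:";  python3 -c "
from g import *
o=get_obs();print(o['t'],led(o['tool_pos']),led(o['contact_force']+L))"; python3 - <<'E'
from g import *
im=get_image("scene"); cv2.imwrite("pics/s5.png",cv2.resize(im[110:260,180:370][:,:,::-1],None,fx=4,fy=4,interpolation=cv2.INTER_CUBIC))
E
```

```text
tool_pos: [0.5077, 0.0254, 0.0782]
contact_force: [-0.0, 0.3, 0.5]
grip_force: 0.0
14.875 [-0.0066  0.0296  0.0782] [-0.0904  0.2863  0.5309]
```

View pics/s5.png

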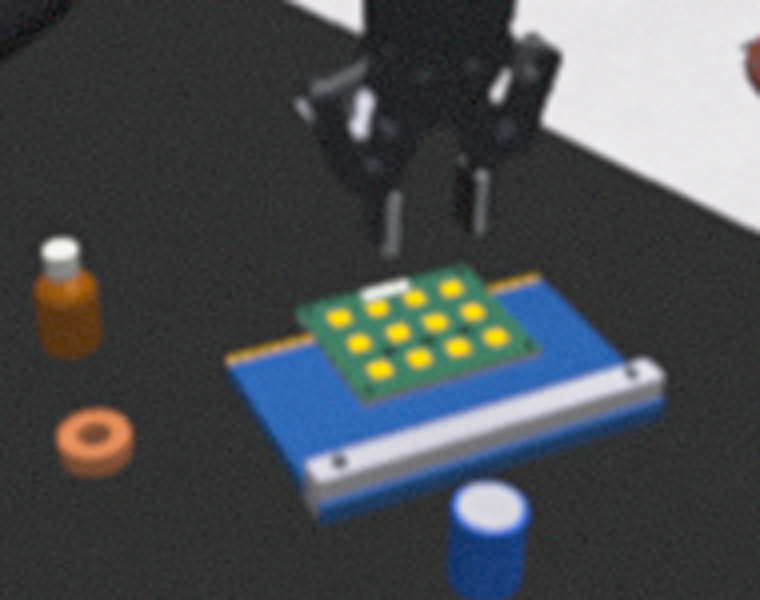

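The board lies face up on the tray, overhanging the ledge slightly. I'll go behind it, stay just above the tray top and push it home.

```bash
(python3 -m crank '[{"offset":[-0.04,0,0],"twist":[0,0,0]},{"offset":[-0.078,0,0],"twist":[0,0,0]},{"offset":[-0.078,0,0],"twist":[0,0,0]},{"offset":[-0.078,0,0.04],"twist":[0,0,0]},{"offset":[-0.078,0,0.0656],"twist":[0,0,0]},{"offset":[-0.078,0,0.0656],"twist":[0,0,0]}]')|grep -E "pos|force:";  python3 - <<'E'
from g import *
o=get_obs();print(o['t'],led(o['tool_pos']),led(o['contact_force']+L))
for n in C:
    im=get_image(n)
    for d in cut_out("board",n): print(n,round(d["confidence"],2),np.round(d["rect"]))
hsv=cv2.cvtColor(get_image("scene"),cv2.COLOR_RGB2HSV)
m=cv2.inRange(hsv,(35,60,30),(90,255,200))|cv2.inRange(hsv,(20,120,150),(34,255,255))
lab=cv2.connectedComponents(cv2.morphologyEx(m,cv2.MORPH_CLOSE,np.ones((3,3))))[1]; m=(lab==lab[195,285]).astype(np.float32);print(m.sum())
p=L+.033*e
x,c=fit([p[0],p[1],A-np.pi/2],lambda q:boxc(*q,.11,.09,.017,.018),{"scene":m}); print(led([x[0],x[1],0]),np.degrees(x[2]-A)+90,c)
E
```

```text
tool_pos: [0.4853, -0.049, 0.0113]
contact_force: [-0.5, 0.2, 0.7]
grip_force: 0.0
15.675 [-0.0081 -0.0481  0.0113] [-0.4818  0.0292  0.7072]
scene 0.91 [286. 195.  58.  30.]
top 0.84 [357. 288.  38.  42.]
top 0.61 [255. 220.  41.  57.]
1178.0
[-0.0045  0.0262  0.    ] 0.36063433126977884 0.09898173809051514
```

```bash
(python3 -m crank '[{"offset":[0.008,0.002,-0.001],"twist":[0,0,0]},{"offset":[0.014,0.002,-0.001],"twist":[0,0,0]},{"offset":[0.018,0.002,-0.001],"twist":[0,0,0]},{"offset":[0.022,0.002,-0.001],"twist":[0,0,0]},{"offset":[0.026,0.002,-0.001],"twist":[0,0,0]},{"offset":[0.03,0.002,-0.001],"twist":[0,0,0]},{"offset":[0.034,0.002,-0.001],"twist":[0,0,0]},{"offset":[0.038,0.002,-0.001],"twist":[0,0,0]},{"offset":[0.042,0.002,-0.001],"twist":[0,0,0]},{"offset":[0.046,0.002,-0.001],"twist":[0,0,0]},{"offset":[0.05,0.002,-0.001],"twist":[0,0,0]},{"offset":[0.053,0.002,-0.001],"twist":[0,0,0]},{"offset":[0.055,0.002,-0.001],"twist":[0,0,0]},{"offset":[0.056,0.002,-0.001],"twist":[0,0,0]},{"offset":[0.056,0.002,-0.001],"twist":[0,0,0]}]')|grep -E "pos|force:"; for i in 1; do python3 -m crank '[{"offset":[0.001,0,0],"twist":[0,0,0]},{"offset":[0.001,0,0],"twist":[0,0,0]}]';python3 -m crank '[{"offset":[0.001,0,0],"twist":[0,0,0]},{"offset":[0.001,0,0],"twist":[0,0,0]}]'; done|grep -E "pos|force:"; python3 -c "
from g import *
o=get_obs();print(o['t'],led(o['tool_pos']),led(o['contact_force']+L))"
```

```text
tool_pos: [0.5047, 0.0032, 0.0149]
contact_force: [0.2, -1.5, 2.3]
grip_force: 0.8
tool_pos: [0.5049, 0.0041, 0.0149]
contact_force: [-0.6, -1.9, 2.0]
grip_force: 1.1
tool_pos: [0.5052, 0.0051, 0.0149]
contact_force: [-0.6, -1.5, 1.0]
grip_force: 1.1
18.3 [-0.0035  0.0094  0.0149] [-0.2059 -1.6225  0.989 ]
```

Vertical force of about 2 N and tips slightly high. I'll lift, back off, come down lower and push again.

```bash
(python3 -m crank '[{"offset":[0,0,-0.006],"twist":[0,0,0]},{"offset":[-0.02,0,-0.006],"twist":[0,0,0]},{"offset":[-0.02,0,-0.006],"twist":[0,0,0]},{"offset":[-0.02,0,-0.001],"twist":[0,0,0]},{"offset":[-0.02,0,0.002],"twist":[0,0,0]},{"offset":[-0.02,0,0.002],"twist":[0,0,0]},{"offset":[-0.02,0,0.002],"twist":[0,0,0]}]')|grep -E "pos|force:"; python3 - <<'E'
from g import *
o=get_obs();print(o['t'],led(o['tool_pos']),led(o['contact_force']+L))
hsv=cv2.cvtColor(get_image("scene"),cv2.COLOR_RGB2HSV)
m=cv2.inRange(hsv,(35,60,30),(90,255,200))
print(cut_out("board","scene")[0]["rect"])
mm=cut_out("board","scene")[0]["region"].astype(np.float32)
p=L+.06*e
x,c=fit([p[0],p[1],A-np.pi/2],lambda q:boxc(*q,.11,.09,.012,.018),{"scene":mm}); print(led([x[0],x[1],0]),np.degrees(x[2]-A)+90,c)
E
```

```text
tool_pos: [0.4998, -0.014, 0.0128]
contact_force: [-0.0, 0.7, -0.1]
grip_force: 0.0
19.175 [-0.0035 -0.0104  0.0128] [-0.2242  0.6201 -0.1075]
[290.9, 199.1, 59.8, 32.9]
[-0.0047  0.0544  0.    ] -0.04434626492115967 0.1245911717414856
```

```bash
(python3 -m crank '[{"offset":[0,0,0.001],"twist":[0,0,0]},{"offset":[0.003,0,0.001],"twist":[0,0,0]},{"offset":[0.006,0,0.001],"twist":[0,0,0]},{"offset":[0.009,0,0.001],"twist":[0,0,0]},{"offset":[0.012,0,0.001],"twist":[0,0,0]},{"offset":[0.014,0,0.001],"twist":[0,0,0]},{"offset":[0.016,0,0.001],"twist":[0,0,0]},{"offset":[0.017,0,0.001],"twist":[0,0,0]},{"offset":[0.018,0,0.001],"twist":[0,0,0]},{"offset":[0.018,0,0.001],"twist":[0,0,0]}]')|grep -E "pos|force:"; for i in 1; do python3 -m crank '[{"offset":[0.001,0,0],"twist":[0,0,0]},{"offset":[0.001,0,0],"twist":[0,0,0]}]';python3 -m crank '[{"offset":[0.001,0,0],"twist":[0,0,0]},{"offset":[0.001,0,0],"twist":[0,0,0]}]'; done|grep -E "pos|force:"; python3 -c "
from g import *
o=get_obs();print(o['t'],led(o['tool_pos']),led(o['contact_force']+L))"
```

```text
tool_pos: [0.5046, 0.0031, 0.0119]
contact_force: [-0.9, 1.3, -0.8]
grip_force: 0.0
tool_pos: [0.5049, 0.004, 0.0119]
contact_force: [-0.4, -0.6, -0.5]
grip_force: 0.4
tool_pos: [0.5052, 0.0051, 0.0119]
contact_force: [0.5, -0.8, -0.6]
grip_force: 0.4
21.075 [-0.0035  0.0094  0.0119] [ 0.6796 -0.601  -0.5572]
```

Light sliding contact now, so I'll step on until the stop resists.

```bash
for i in 1 2 3; do python3 -m crank '[{"offset":[0.001,0,0],"twist":[0,0,0]},{"offset":[0.001,0,0],"twist":[0,0,0]}]'; done|grep -E "pos|force:"; python3 -c "
from g import *
o=get_obs();print(o['t'],led(o['tool_pos']),led(o['contact_force']+L))"
```

```text
tool_pos: [0.5055, 0.0058, 0.0119]
contact_force: [0.1, -2.2, 0.2]
grip_force: 1.1
tool_pos: [0.5057, 0.0059, 0.0119]
contact_force: [-0.2, -6.0, -1.5]
grip_force: 3.0
tool_pos: [0.5057, 0.0061, 0.0119]
contact_force: [-1.7, -9.4, 0.7]
grip_force: 4.7
21.825 [-0.0033  0.0105  0.0119] [ 0.8723 -9.4792  0.745 ]
```

The board is against the stop at the predicted position (0.0105 against 0.0103). I'll back off, lift and check.

```bash
python3 -m crank '[{"offset":[-0.002,0,0],"twist":[0,0,0]},{"offset":[-0.025,0,0],"twist":[0,0,0]},{"offset":[-0.05,0,-0.03],"twist":[0,0,0]},{"offset":[-0.12,0,-0.09],"twist":[0,0,0]},{"offset":[-0.2,0,-0.15],"twist":[0,0,0]},{"offset":[-0.24,0,-0.16],"twist":[0,0,0]},{"offset":[-0.24,0,-0.16],"twist":[0,0,0]},{"offset":[-0.24,0,-0.16],"twist":[0,0,0]}]'|grep -E "pos|force:"; python3 - <<'E'
from g import *
ims={n:get_image(n) for n in C}
a=cv2.resize(ims["top"][130:280,180:330],(600,600),interpolation=cv2.INTER_CUBIC)[:400]
b=cv2.resize(ims["scene"][150:275,180:367],None,fx=3,fy=3,interpolation=cv2.INTER_CUBIC)
cv2.imwrite("pics/end.png",np.vstack([cv2.resize(a[:, :],(330,220)),cv2.resize(b,(330,220))])[:,:,::-1] if 0 else np.hstack([cv2.resize(ims["top"][140:270,180:330],(400,347),interpolation=cv2.INTER_CUBIC),cv2.resize(ims["scene"][155:270,220:353],(400,347),interpolation=cv2.INTER_CUBIC)])[:,:,::-1])
M={}
for n,uv in(("scene",(292,204)),("top",(240,213))):
    d=min(cut_out("board",n),key=lambda d:np.hypot(d["rect"][0]-uv[0],d["rect"][1]-uv[1])); M[n]=d["region"].astype(np.float32); print(n,d["rect"])
p=L+.06*e
for k in ("scene","top"):
    x,c=fit([p[0],p[1],A-np.pi/2],lambda q:boxc(*q,.11,.09,.012,.018),{k:M[k]}); print(k,led([x[0],x[1],0]),np.degrees(x[2]-A)+90,c)
E
```

```text
tool_pos: [0.4422, -0.2255, 0.1745]
contact_force: [1.0, -0.2, -0.6]
grip_force: 0.0
scene [291.4, 201.4, 61.9, 31.1]
top [239.3, 214.4, 45.0, 55.4]
scene [-0.0046  0.0573  0.    ] 3.2904175546076004 0.16101139783859253
top [-0.0075  0.0643  0.    ] -0.0233687976882635 0.04584282636642456
```

View pics/end.png

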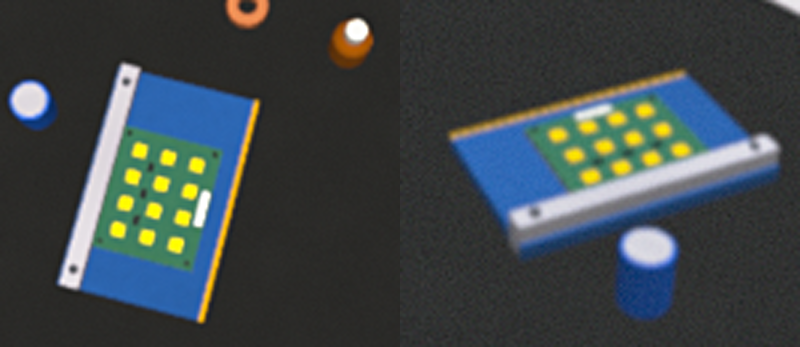

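The board is face up, flat and square against the stop (centre 64.3 mm from the ledge, yaw 0.0°). It is wholly on the tray, and the flux bottle, coil and capacitor have not moved.

```bash
python3 -c "
from station import *
print(finish_job())"
```

```text
the job is handed in; nothing more can be done
None
```

The LED board is flipped face up and pushed flat and square against the back stop, wholly on the tray; the first tip-up slipped and I redid it, the flux bottle, coil and capacitor were not touched, and the job is handed in.

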